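# Close the tailstock of a hand coil winder on its bobbin

## Task

Close the hand winder on its bobbin: press down the round black release button on top of the tailstock and keep it down while you push the tailstock along the bed, until its foot is fully home against the end stop below the bobbin. Only then let the button come up, so that the tailstock is locked there. Use the fingertips only to press and push, without gripping or forcing anything, and leave the coils, tape and tweezers lying about where they are.

Things in the scene. Friction and masses are not known exactly. Their poses are not given: they have to be found in the camera images.
- bed: The hand winder's bed, fixed to the bench: an aluminium channel 300 mm long (y), 50 mm wide (x), 30 mm high. Origin at the middle of its underside. Its y axis points from the tailstock (grey block with a round black button on top and a steel cone, on the robot's right) to the headstock (grey block with an empty black bobbin and a hand wheel). It lies across the robot's view within 0.35 rad.
- button_top (a point): Centre of the top of the release button, 108 mm above the bench: a round black push button, 32 mm across, standing 12 mm proud of the tailstock's top, which is 42 mm wide (x) and 52 mm long (y). Axes as the bed's; the point goes down with the button. Ahead of it stands the push lug; the other three sides are open.
- push_lug (a point): Middle of the top edge of the push lug's back face. The push lug is an upright grey plate, 40 mm wide (x) and 7 mm thick, fixed on the tailstock's top between the button and the headstock; it stands 21 mm higher than the button's top and its back face is 23 mm ahead (y) of the button's centre. A fingertip that holds the button down pushes the tailstock along by leaning on this face.
- release_button (a joint): How far the button is down, m: 0 up, 0.007 fully down. A spring pushes it up, 4 N at the start of the stroke to 8 N at the bottom. Up, its cross bar under the bed's top latches the tailstock in its two places, parked (as found) and home; at least 4 mm down frees it, and it then slides with 1 to 2 N. Let go at home, it springs up and latches; let go 2 to 14 mm short, it stays half down.
- tailstock (a joint): How far the tailstock has moved from its parked place towards the headstock, m, along the bed's y axis. It starts latched at 0 and meets the stop screw at 0.064 to 0.116, according to where the headstock is clamped.
- tailstock_face (a point): Middle of the front face of the tailstock's foot (the foot is 56 mm wide and 14 mm high; the face looks at the headstock), 8 mm above the bed's top. Axes as the bed's. It lies 39 mm ahead (y) of the button's centre.
- stop_tip (a point): End of the stop screw: a steel screw with a 15 mm round head that stands out of the headstock's foot below the bobbin, pointing at the tailstock, 8 mm above the bed's top. Axes as the bed's. The tailstock is home when tailstock_face reaches y = 0 of this point (negative before). The bobbin and headstock are fixed, begin 12 mm beyond it, and are no higher than 105 mm.
- copper_coil: Loose bobbin wound with copper wire, 44 mm across, 24 mm high, standing behind the bed. To be left alone. Origin at the middle of its underside.
- taped_coil: Loose bobbin with blue tape, 44 mm across, 24 mm high, standing behind the bed. To be left alone. Origin at the middle of its underside.
- tweezers: Loose steel tweezers, 127 x 13 x 9 mm, lying in front of the bed. To be left alone. Origin at the middle of the underside.
- tape_roll: Loose roll of blue coil tape, 72 mm across, 19 mm high, lying flat at the bench's near edge, left of the bed. To be left alone. Origin at the middle of its underside.

How it is judged:
By the outcome, as a careful person would: the job done as asked, in the order asked, and still so for the second after the job is handed in, with the robot touching nothing.
It also fails if it takes over 38 s, if anything falls off the work surface, if the arm or the gripper's body presses on something with over 40 N, if the wrist force passes 120 N, or if a joint passes its speed limit or range.

## Robot

A 7-joint arm with a two-finger parallel gripper is mounted at the origin on a cart in front of the work surface, level with it; the furniture and walls round the work are solid. World frame = base frame: x ahead of the robot, y to its left, z up, the work surface at z = 0. Lengths are in m, angles in rad, forces in N, time in s.
With the tool pointing down it reaches from about 0.425 to 0.875 m from the base axis. Payload 8.4 kg.
Tool frame: the origin (TCP) lies at the very end of the fingers, on their centre line; the grasp point (between the pads) lies 19 mm behind it (r.grasp_offset is the distance from the TCP to the grasp point, in m); z points along the fingers, y is the line along which they close (so a half turn about z gives the same grasp; the last joint's range is limited). The gripper opens to 85 mm and grips with 20 to 120 N. Pads are 22 mm wide; open, the fingers measure 114 mm over their backs; the gripper's body (76 mm by 85 mm) begins 54 mm behind the grasp point. The pads swing forward as they close: fully open they stand 13 mm farther back than shut.
Start: joints at [-1.233, 0.333, 0.04, 1.465, -0.013, 1.343, -0.059], TCP at [0.275, 0.589, 0.231] pointing down, gripper open.
Joint ranges: [-2.58, 2.58], [-0.38, 2.09], [-1.3, 1.39], [0.25, 2.4], [-1.5, 4.64], [0.08, 2.09], [-2.65, 2.65]. Speed limits (rad/s): [2.22, 2.22, 2.79, 2.79, 3.14, 3.14, 3.14].

## Interface

Orientations are given as a unit quaternion [w, x, y, z].
In Python, from cell import sensors, imaging, r gives the robot as it stands.
- The arm moves only by the shell command python3 -m inch 'ROWS'. ROWS is a JSON object whose one key "commands" holds a list of rows, each an object with "linear": the shift along the tool's x, y, z in m, a list of three; "angular": the turn, a rotation vector about the tool's x, y, z in units of 6 degrees (1.0 is 6 degrees), a list of three; "claw": the opening, from 0 (shut) to 1 (fully open). In form: {"commands": [{"linear": [tx, ty, tz], "angular": [ax, ay, az], "claw": claw}, ...]}. A call has 1 to 10 rows; each row shifts and turns the commanded pose from where the row before left it, along the tool's axes as they then stand; what a row does not reach is not made up. A row lasts 1/8 s, in which the tool goes at most 62.5 mm and 10.7 degrees, less where a joint would pass 70% of its speed; a pose out of reach is approached as far as the arm can. A call with a gripper value outside its range is refused whole. The fingers move at their own pace and stop on an object; the grip force is fixed at half the most. Time passes only in rows, so rows that do not move let the fingers close. It gives the time, the measured TCP pose, the force, the opening and the grip force at its end, in the units of the state.
- sensors.state(): the state, without advancing time (a new reading comes with each control period).
- imaging.get_image(name): name is "scene" or "side" or "wrist"; returns the picture (400x640x3 uint8, blue, green, red); there is no depth.
- imaging.camera_info(name): a dict with "fx", "fy", "cx", "cy" (pixels), "camera_from_world" (4x4, takes a point from world to camera coordinates). Camera axes: x right, y down, z forward; pixel columns grow to the right and rows downward; lengths in m; the calibration is good to about 2 mm. A picture is of the moment at which its call begins: read the wrist's pose just before it. camera_info takes no time and is no camera call; for the wrist camera it gives the pose at the moment of the call.
- r.close_job(): hands the job in; it is judged then, once.
Trained networks look in the newest picture that a camera, given by its name, has taken for a name from the list of things; names that differ only in an ending like _2 or _b are one class to them, and where a whole thing is asked for, a point or a joint stands for the part that bears it (a point fixed in the world has none). Each returns a list of dicts, best first, with "conf" (0 to 1); they miss things now and then, are a little off and sometimes report something else, mostly with a low value. They report only what shows in the picture. A call takes as long as a camera call.
- imaging.masks_of(camera, target): "mask" (400x640 bool, what is visible of it) and "centre" ([column, row] in pixels, amid what is visible of it).
The state is a dict: "clock": time; "joint_pos": joint angles; "qvel": joint speeds; "joint_torque": joint torques, N m; "position": TCP position; "tcp_rot": TCP orientation; "ft_force": force on the tool from outside, world axes, zero at the start; "moment": the same for the moment, N m; "width": finger opening in m; "grasp_force": force on a finger pad.
Only numpy, scipy, OpenCV 4.12 (cv2) and the standard library are available. Lean on these libraries where they do the work, as an engineer would, in place of code of your own. Each camera call takes 0.05 s, during which the arm holds its last target. There are 200 camera calls.

## Working session

There is one attempt and no reset: what is moved stays moved. The work goes in short steps, Python scripts to look and compute and a shell command to move; the robot and the scene stay as the last step left them, time stands still between calls to the robot, and variables do not carry over. Pictures are saved under pics/ and viewed, at most 10 in all, crops included, and the job is handed in when it is done.

```bash
ls; mkdir -p pics
python3 - <<'E'
from cell import sensors, imaging, r
import cv2, numpy as np
s=sensors.state(); print({k:np.round(s[k],3) for k in ['clock','position','tcp_rot','width','ft_force']})
a=imaging.get_image('scene'); b=imaging.get_image('side')
cv2.imwrite('pics/scene.png',a); cv2.imwrite('pics/side.png',b)
for c in ['scene','side']:
    print(c,np.round(np.linalg.inv(imaging.camera_info(c)['camera_from_world']),3).tolist(),imaging.camera_info(c)['fx'])
    for t in ['button_top','push_lug','stop_tip','tailstock','bed','tailstock_face']:
        try: print(t,[(round(d['conf'],2),np.round(d['centre'],1).tolist(),int(d['mask'].sum())) for d in imaging.masks_of(c,t)][:2])
        except Exception as e: print(t,e)
E
```

```text
pics
{'clock': np.float64(0.0), 'position': array([0.275, 0.589, 0.23 ]), 'tcp_rot': array([-0.   ,  0.217,  0.976, -0.001]), 'width': np.float64(0.085), 'ft_force': array([ 0.477,  0.145, -1.097])}
scene [[0.786, -0.414, 0.459, -0.059], [-0.618, -0.526, 0.584, -0.682], [-0.0, -0.743, -0.669, 0.864], [0.0, 0.0, 0.0, 1.0]] 463.65726234379366
button_top [(0.63, [365.5, 234.7], 131)]
push_lug [(0.57, [364.5, 247.6], 1192)]
stop_tip [(0.98, [305.5, 217.7], 1260), (0.32, [367.6, 235.9], 140)]
tailstock [(0.56, [365.5, 247.0], 1130)]
bed [(0.82, [354.9, 241.9], 2856)]
tailstock_face [(0.94, [363.9, 248.0], 1147), (0.5, [357.0, 241.7], 2742)]
side [[-0.994, -0.044, 0.096, 0.38], [-0.104, 0.567, -0.817, 0.667], [-0.018, -0.823, -0.568, 0.574], [0.0, 0.0, 0.0, 1.0]] 370.32746051993075
button_top []
push_lug [(0.61, [319.1, 175.2], 635)]
stop_tip [(0.89, [333.6, 216.9], 1146), (0.46, [316.7, 180.2], 698)]
tailstock [(0.69, [315.9, 179.6], 670)]
bed [(0.75, [320.4, 210.6], 1575)]
tailstock_face [(0.74, [319.0, 181.7], 669)]
```

Run:
```python
import cv2,numpy as np
a=cv2.imread('pics/scene.png');b=cv2.imread('pics/side.png')
A=cv2.resize(a[170:320,260:460],(800,600),interpolation=cv2.INTER_CUBIC)
cv2.imwrite('pics/sc_crop.png',A)
B=cv2.resize(b[130:280,230:430],(800,600),interpolation=cv2.INTER_CUBIC)
cv2.imwrite('pics/si_crop.png',B)
```

```text
(no output)
```

View pics/sc_crop.png

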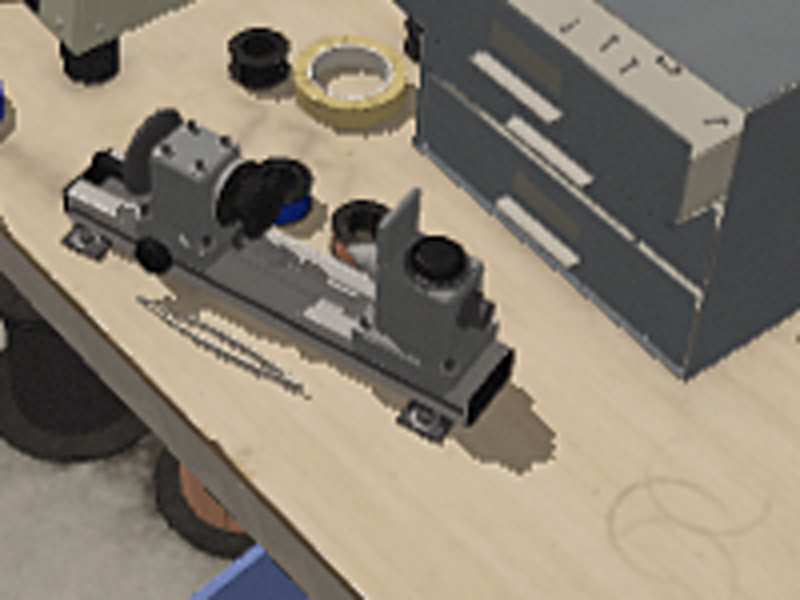

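View pics/si_crop.png

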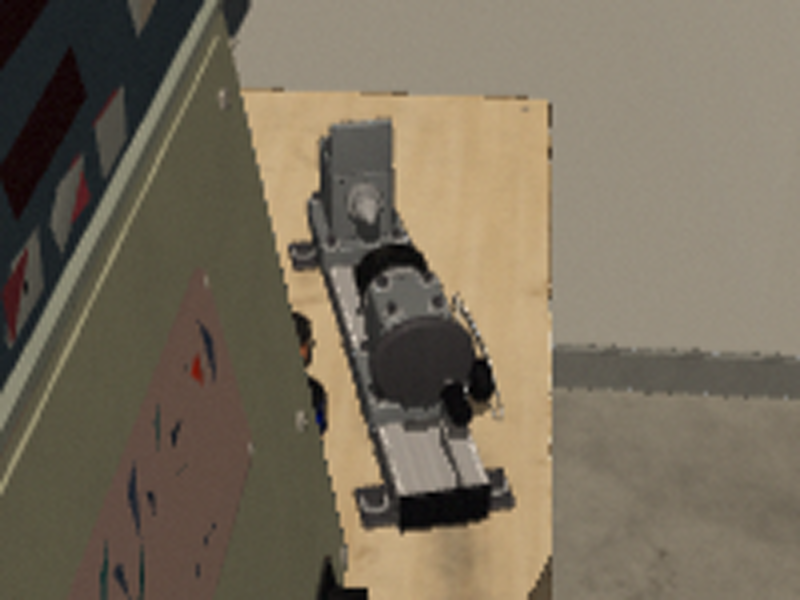

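View pics/scene.png

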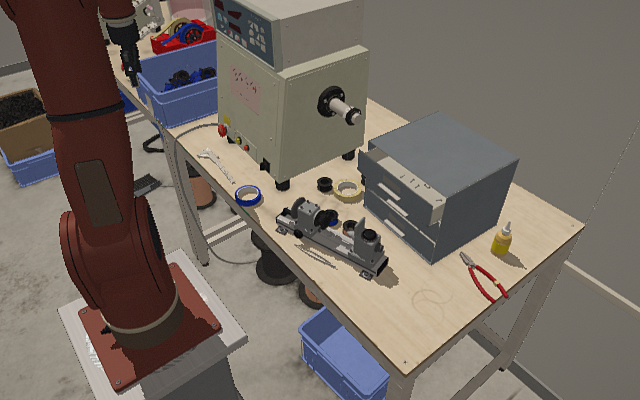

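The scene view shows the button at about pixel (369, 234), the lug just left of it with its top at (363, 218), the bobbin at (323, 217), and the bed's right end at (386, 268). The cabinet and winder machine stand behind. In the side view the lug's top edge is near (320, 161).

```bash
cat > h.py <<'E'
import numpy as np
from cell import sensors, imaging, r
from scipy.spatial.transform import Rotation as R
def onz(c,p,z,info=None):
    i=info or imaging.camera_info(c); W=np.linalg.inv(i['camera_from_world'])
    d=W[:3,:3]@[(p[0]-i['cx'])/i['fx'],(p[1]-i['cy'])/i['fy'],1]; o=W[:3,3]
    return o+d*(z-o[2])/d[2]
def tri(obs): # [(info,pix)]
    A=np.zeros((3,3));b=np.zeros(3);L=[]
    for i,p in obs:
        W=np.linalg.inv(i['camera_from_world']);d=W[:3,:3]@[(p[0]-i['cx'])/i['fx'],(p[1]-i['cy'])/i['fy'],1];d/=np.linalg.norm(d)
        M=np.eye(3)-np.outer(d,d);A+=M;b+=M@W[:3,3];L.append((W[:3,3],M))
    x=np.linalg.solve(A,b); return x,[np.linalg.norm(M@(x-o)) for o,M in L]
def rot():
    q=sensors.state()['tcp_rot'];return R.from_quat(np.r_[q[1:],q[0]])
E
python3 - <<'E'
from h import *
f=lambda x,y:(260+x/4,170+y/4)
g=lambda x,y:(230+x/4,130+y/4)
p=lambda n,v:print(n,np.round(v,3))
p('button',onz('scene',f(437,255),.108))
p('lug sc',onz('scene',f(402,210),.129)); p('lug side',onz('side',g(360,122),.129))
p('headend L',onz('scene',f(68,190),.03));p('tail end near',onz('scene',f(465,400),.03));p('tail end far',onz('scene',f(513,350),.03))
p('side headend',onz('side',g(400,497),.03));p('side headend2',onz('side',g(490,485),.03))
p('cabinet near corner',onz('scene',f(685,378),0));p('cab left',onz('scene',f(418,145),0))
p('oven foot',onz('scene',f(90,80),0)); p('oven foot2',onz('scene',(348,155),0))
print(rot().as_matrix().round(3))
i=imaging.camera_info('wrist');W=np.linalg.inv(i['camera_from_world']);print(W.round(3),i['fx'])
E
```

```text
button [ 0.474 -0.174  0.108]
lug sc [ 0.468 -0.15   0.129]
lug side [ 0.47  -0.143  0.129]
headend L [0.381 0.068 0.03 ]
tail end near [ 0.464 -0.218  0.03 ]
tail end far [ 0.512 -0.207  0.03 ]
side headend [0.427 0.087 0.03 ]
side headend2 [0.379 0.073 0.03 ]
cabinet near corner [ 0.599 -0.271  0.   ]
cab left [ 0.611 -0.016  0.   ]
oven foot [ 0.473  0.18  -0.   ]
oven foot2 [0.729 0.192 0.   ]
[[-0.906  0.423 -0.   ]
 [ 0.423  0.906 -0.   ]
 [ 0.    -0.    -1.   ]]
[[ 0.423  0.862  0.281  0.202]
 [ 0.906 -0.402 -0.13   0.623]
 [ 0.001  0.309 -0.951  0.374]
 [ 0.     0.     0.     1.   ]] 327.96327511985413
```

```bash
python3 - <<'E'
from h import *
for n,p,z in [('corner',(275,186),.03),('corner-left',(221,131),.03),('corner right',(366,128),.03),('foot',(282,186),0)]: print(n,onz('scene',p,z).round(3))
E
python3 -m inch '{"commands":[{"linear":[-0.03,-0.036,-0.002],"angular":[0,0,0],"claw":0},{"linear":[-0.03,-0.036,-0.002],"angular":[0,0,0],"claw":0},{"linear":[-0.03,-0.036,-0.002],"angular":[0,0,0],"claw":0},{"linear":[-0.03,-0.036,-0.002],"angular":[0,0,0],"claw":0}]}'
```

```text
corner [0.448 0.177 0.03 ]
corner-left [0.464 0.514 0.03 ]
corner right [0.844 0.238 0.03 ]
foot [0.482 0.195 0.   ]
clock: 1.2
position: [0.3231, 0.4062, 0.2395]
tcp_rot: [0.0, 0.217, 0.976, 0.0]
ft_force: [-0.3, 0.1, -0.6]
width: 0.0121
grasp_force: 0.0
```

```bash
python3 -m inch '{"commands":[{"linear":[-0.029,-0.036,0],"angular":[0,0,0],"claw":0},{"linear":[-0.029,-0.036,0],"angular":[0,0,0],"claw":0},{"linear":[-0.029,-0.036,0],"angular":[0,0,0],"claw":0},{"linear":[-0.029,-0.036,0],"angular":[0,0,0],"claw":0},{"linear":[-0.029,-0.036,0],"angular":[0,0,0],"claw":0}]}'
python3 -m inch '{"commands":[{"linear":[-0.027,-0.038,0],"angular":[0,0,0],"claw":0},{"linear":[-0.027,-0.038,0],"angular":[0,0,0],"claw":0},{"linear":[-0.027,-0.038,0],"angular":[0,0,0],"claw":0},{"linear":[-0.027,-0.038,0],"angular":[0,0,0],"claw":0},{"linear":[-0.027,-0.038,0],"angular":[0,0,0],"claw":0}]}'
```

```text
clock: 1.82
position: [0.3783, 0.1818, 0.2396]
tcp_rot: [0.0, 0.217, 0.976, 0.0]
ft_force: [0.3, 0.0, 0.2]
width: 0.0
grasp_force: 0.0
clock: 2.45
position: [0.4201, -0.0476, 0.2396]
tcp_rot: [0.0, 0.217, 0.976, 0.0]
ft_force: [-0.1, -0.1, -0.4]
width: 0.0001
grasp_force: 0.0
```

```bash
python3 -m inch '{"commands":[{"linear":[0,0,0],"angular":[0,0,1.63],"claw":0},{"linear":[0,0,0],"angular":[0,0,1.63],"claw":0},{"linear":[0,0,0],"angular":[0,0,1.63],"claw":0},{"linear":[0,0,0],"angular":[0,0,1.63],"claw":0},{"linear":[0,0,0],"angular":[0,0,1.63],"claw":0},{"linear":[0,0,0],"angular":[0,0,0],"claw":0}]}'
python3 - <<'E'
from h import *
import cv2,json
i=imaging.camera_info('wrist');a=imaging.get_image('wrist');cv2.imwrite('pics/w1.png',a)
json.dump({k:np.asarray(v).tolist() for k,v in i.items() if k in('fx','fy','cx','cy','camera_from_world')},open('w1.json','w'))
print(rot().as_matrix().round(3), sensors.state()['joint_pos'])
E
```

```text
clock: 3.2
position: [0.4199, -0.0462, 0.2395]
tcp_rot: [0.0, 0.601, 0.799, 0.0]
ft_force: [0.6, 0.7, -0.5]
width: 0.0
grasp_force: 0.0
[[-0.28  0.96  0.  ]
 [ 0.96  0.28  0.  ]
 [ 0.    0.   -1.  ]] [-0.59323513 -0.20196977  0.52760973  1.987177    0.10408331  1.33057182
  0.184568  ]
```

View pics/w1.png

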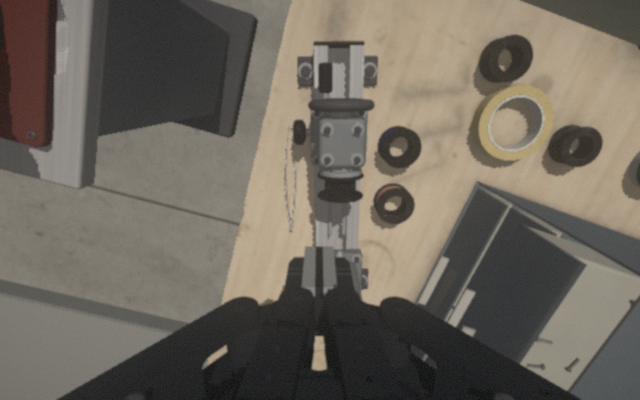

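The wrist view shows the headstock at (341, 145), bobbin at (340, 190), bed aligned with the columns (edges at about 315 and 363), and the fingers at (320, 260) hiding the tailstock. I'll back off behind the tailstock.

```bash
python3 -m inch '{"commands":[{"linear":[-0.04,0.004,-0.004],"angular":[0,0,0],"claw":0},{"linear":[-0.04,0.004,-0.004],"angular":[0,0,0],"claw":0},{"linear":[-0.04,0.004,-0.004],"angular":[0,0,0],"claw":0},{"linear":[-0.04,0.004,-0.004],"angular":[0,0,0],"claw":0},{"linear":[-0.04,0.004,-0.004],"angular":[0,0,0],"claw":0},{"linear":[0,0,0],"angular":[0,0,0],"claw":0}]}'
cat > shot.py <<'E'
from h import *
import cv2,json,sys
n=sys.argv[1]
i=imaging.camera_info('wrist');a=imaging.get_image('wrist');cv2.imwrite(f'pics/{n}.png',a)
json.dump({k:np.asarray(v).tolist() for k,v in i.items() if k in('fx','fy','cx','cy','camera_from_world')},open(n+'.json','w'))
E
python3 shot.py w2
python3 -m inch '{"commands":[{"linear":[-0.035,0,-0.01],"angular":[0,0,0],"claw":0},{"linear":[-0.035,0,-0.01],"angular":[0,0,0],"claw":0},{"linear":[0,0,0],"angular":[0,0,0],"claw":0}]}'
python3 shot.py w3
python3 - <<'E'
import cv2,numpy as np
a=cv2.imread('pics/w2.png')[100:290,200:460];b=cv2.imread('pics/w3.png')[100:290,200:460]
cv2.imwrite('pics/w2c.png',cv2.resize(a,(780,570),interpolation=cv2.INTER_CUBIC))
cv2.imwrite('pics/w3c.png',cv2.resize(b,(780,570),interpolation=cv2.INTER_CUBIC))
E
```

```text
clock: 4.0
position: [0.4946, -0.2355, 0.2594]
tcp_rot: [0.001, 0.601, 0.799, -0.001]
ft_force: [-0.0, 0.4, -0.1]
width: 0.0002
grasp_force: 0.0
clock: 4.42
position: [0.5138, -0.3012, 0.2798]
tcp_rot: [0.0, 0.601, 0.799, -0.0]
ft_force: [0.5, -0.4, -0.0]
width: 0.0
grasp_force: 0.0
```

View pics/w2c.png

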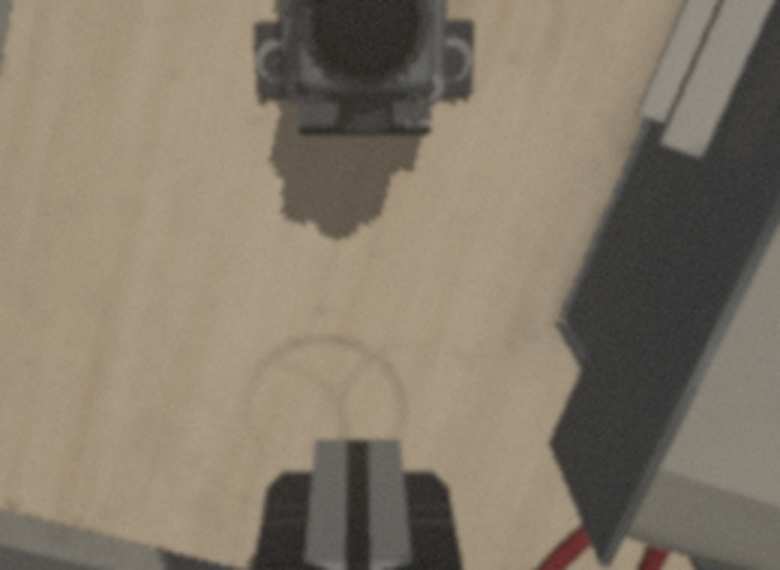

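View pics/w3c.png

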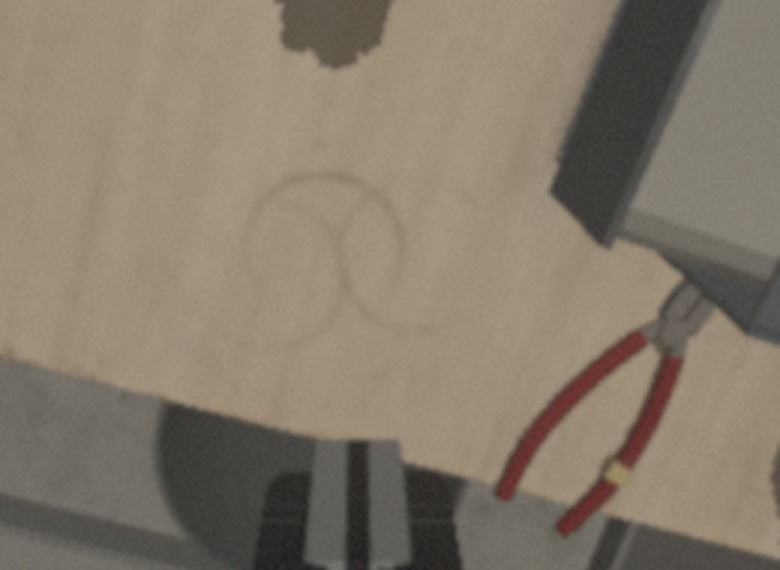

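The w2 crop shows the button at about full-frame (322, 110), the parked bed end at row 143 and the finger end at (319, 248); w3 shows mostly the bench. I'll stack the upper parts of both.

Run:
```python
import cv2,numpy as np
o=[cv2.resize(cv2.imread(f'pics/{n}.png')[0:150,255:388],None,fx=3,fy=4,interpolation=cv2.INTER_CUBIC) for n in('w2','w3')]
m=cv2.convertScaleAbs(np.hstack(o),alpha=1.6,beta=10);print(m.shape)
cv2.imwrite('pics/m.png',m)
```

```text
(600, 798, 3)
```

View pics/m.png

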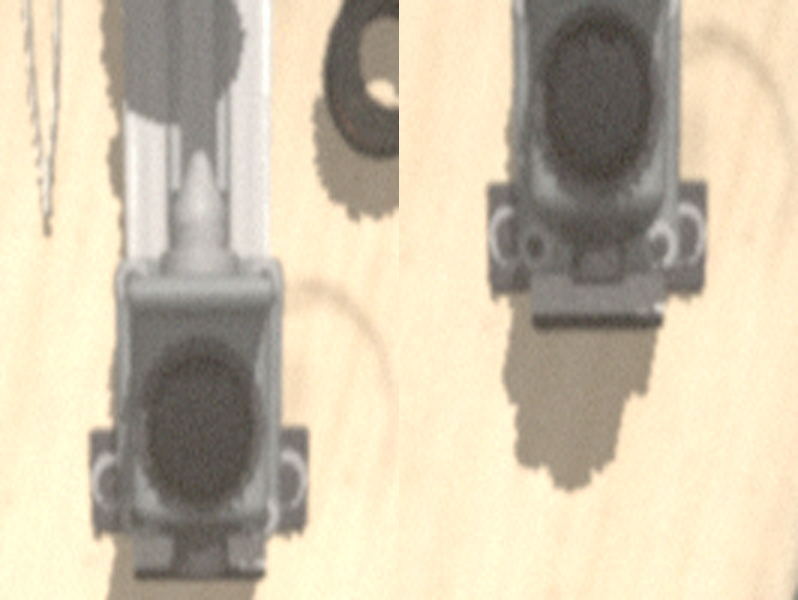

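Left (w2): button centre at about (322, 105), the lug's top strip at rows 70–76 around column 323, cone ahead. Right (w3): button centre at about (321, 23).

Run:
```python
from h import *
import json
w2,w3=[json.load(open(n+'.json')) for n in('w2','w3')]
sc=imaging.camera_info('scene')
B2,B3,Bs=(322,105),(321,22.5),(369.2,233.5)
print('tri w2 w3',tri([(w2,B2),(w3,B3)]));print('tri w2 scene',tri([(w2,B2),(sc,Bs)]));print('all',tri([(w2,B2),(w3,B3),(sc,Bs)]))
b=onz(0,B2,.108,w2);print('w2@.108',b,'w3',onz(0,B3,.108,w3),'sc',onz(0,Bs,.108,sc))
l=onz(0,(323,76.2),.129,w2);print('lug',l)
# bed edges at top z=.03 in w2: left/right at two rows
for c in [(124,240),(268,240),(124,130),(268,10)]: print('edge',onz(0,(255+c[0]/3,c[1]/4),.03,w2))
# headstock bits in w1
w1=json.load(open('w1.json'))
print('bed end',onz(0,(314,42),.03,w1),onz(0,(363,42),.03,w1))
Rm=rot().as_matrix();t=sensors.state()['position'];print('tool coords button',Rm.T@(b-t),'lug',Rm.T@(l-t))
```

```text
tri w2 w3 (array([ 0.47741678, -0.16807071,  0.10331275]), [np.float64(0.00027971435407351966), np.float64(0.0002797143540734336)])
tri w2 scene (array([ 0.47844822, -0.16876272,  0.10153093]), [np.float64(0.0010196803696368934), np.float64(0.0010196803696370265)])
all (array([ 0.47788626, -0.16859747,  0.1021565 ]), [np.float64(0.0005956717190867799), np.float64(0.0010100888375893559), np.float64(0.0015352071429325538)])
w2@.108 [ 0.4775978  -0.16783243  0.108     ] w3 [ 0.47735593 -0.16897166  0.108     ] sc [ 0.47463203 -0.17380014  0.108     ]
lug [ 0.4719158  -0.14618869  0.129     ]
edge [ 0.44053794 -0.13438929  0.03      ]
edge [ 0.48882207 -0.12047383  0.03      ]
edge [ 0.43387341 -0.10927165  0.03      ]
edge [ 0.47292166 -0.0699425   0.03      ]
bed end [0.38001048 0.07470146 0.03      ] [0.42595467 0.08798106 0.03      ]
tool coords button [0.13671729 0.00197741 0.17126084] lug [0.15909169 0.00252394 0.15026503]
```

```bash
python3 -m inch '{"commands":[{"linear":[0.036,0.0005,0],"angular":[0,0,0],"claw":0},{"linear":[0.036,0.0005,0],"angular":[0,0,0],"claw":0},{"linear":[0.036,0.0005,0],"angular":[0,0,0],"claw":0},{"linear":[0.037,0.0005,0],"angular":[0,0,0],"claw":0},{"linear":[0,0,0.035],"angular":[0,0,0],"claw":0},{"linear":[0,0,0.035],"angular":[0,0,0],"claw":0},{"linear":[0,0,0.035],"angular":[0,0,0],"claw":0},{"linear":[0,0,0.02],"angular":[0,0,0],"claw":0},{"linear":[0,0,0.01],"angular":[0,0,0],"claw":0},{"linear":[0,0,0],"angular":[0,0,0],"claw":0}]}'
python3 - <<'E'
from h import *
import cv2
a=imaging.get_image('scene');b=imaging.get_image('wrist')
cv2.imwrite('pics/a1.png',np.hstack([cv2.resize(a[170:290,280:413],(400,360)),cv2.resize(b[150:300,240:407],(400,360))]))
t=sensors.state()['position'];print(rot().as_matrix().T@(np.r_[.4776,-.168,.108]-t), sensors.state()['joint_pos'].round(2) if hasattr(sensors.state()['joint_pos'],'round') else '')
E
```

```text
clock: 5.72
position: [0.4754, -0.1591, 0.1442]
tcp_rot: [-0.0, 0.601, 0.8, 0.0]
ft_force: [-0.4, 0.2, 0.8]
width: 0.0001
grasp_force: 0.0
[-0.00840547 -0.00091376  0.03708077] [-0.53  0.11  0.83  1.96 -0.09  1.11  0.61]
```

View pics/a1.png

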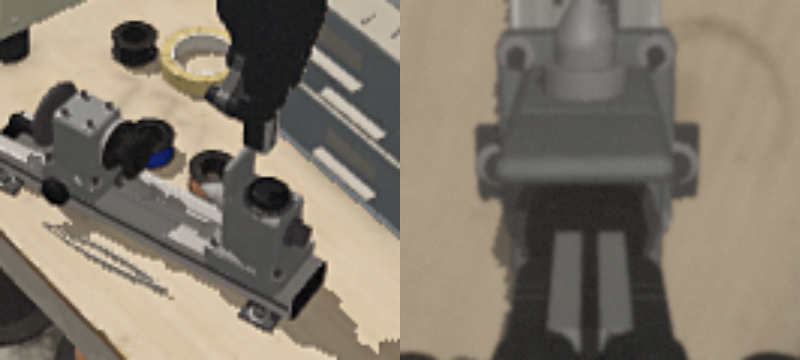

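The scene view (left) shows the shut fingertips above the button, just behind the lug. In the wrist view (right) the tip edge is at full-frame row 247 and the lug's back edge at row 227.

Run:
```python
from h import *
i=imaging.camera_info('wrist');M=np.array(i['camera_from_world']);t=np.array(sensors.state()['position']);Rm=rot().as_matrix()
def pr(p):
    c=M@np.r_[p,1];return (i['cx']+i['fx']*c[0]/c[2],i['cy']+i['fy']*c[1]/c[2])
for d in(0,.005,.008,.011,.014): print(d,pr(t+Rm@[d,0,0]))
print('lug obs',Rm.T@(onz(0,(323,227),.129,i)-t),'sides',[Rm.T@(onz(0,(240+c/2.4,227),.129,i)-t) for c in(497,675)])
```

```text
0 (np.float64(319.31001159050095), np.float64(265.52123710614967))
0.005 (np.float64(319.3161796829112), np.float64(256.3345511394811))
0.008 (np.float64(319.31993850616664), np.float64(250.73620297018812))
0.011 (np.float64(319.3237417471559), np.float64(245.0716995385094))
0.014 (np.float64(319.32759019787994), np.float64(239.33986124714275))
lug obs [0.01355058 0.00194829 0.01608282] sides [array([0.01351943, 0.06677573, 0.01614994]), array([0.0135008 , 0.10556086, 0.0161901 ])]
```

```bash
python3 -m inch '{"commands":[{"linear":[-0.0015,-0.0005,0.012],"angular":[0,0,0],"claw":0},{"linear":[0,0,0.012],"angular":[0,0,0],"claw":0},{"linear":[0,0,0.01],"angular":[0,0,0],"claw":0},{"linear":[0,0,0],"angular":[0,0,0],"claw":0}]}'
python3 -m inch '{"commands":[{"linear":[0,0,0.003],"angular":[0,0,0],"claw":0},{"linear":[0,0,0.002],"angular":[0,0,0],"claw":0},{"linear":[0,0,0.001],"angular":[0,0,0],"claw":0},{"linear":[0,0,0],"angular":[0,0,0],"claw":0}]}'
python3 -m inch '{"commands":[{"linear":[0,0,0.002],"angular":[0,0,0],"claw":0},{"linear":[0,0,0.001],"angular":[0,0,0],"claw":0},{"linear":[0,0,0],"angular":[0,0,0],"claw":0}]}'
```

```text
clock: 6.32
position: [0.4749, -0.1616, 0.1093]
tcp_rot: [-0.001, 0.601, 0.799, -0.001]
ft_force: [0.4, 0.7, 0.6]
width: -0.0001
grasp_force: 0.0
clock: 6.82
position: [0.4759, -0.1618, 0.1047]
tcp_rot: [0.0, 0.601, 0.799, 0.0]
ft_force: [-1.7, 0.0, 5.7]
width: 0.0001
grasp_force: 2.7
clock: 7.2
position: [0.476, -0.1619, 0.1018]
tcp_rot: [0.0, 0.601, 0.799, 0.0]
ft_force: [-1.6, 0.6, 7.7]
width: -0.0001
grasp_force: 3.5
```

```bash
python3 - <<'E'
from h import *
import json
w1=json.load(open('w1.json'));d=np.array([-.281,.96])
for z in(.06,.075,.09,.1):
    print(z,(onz(0,(340,201),z,w1)[:2]-[.4776,-.168])@d-12e-3-39e-3)
E
python3 -m inch '{"commands":[{"linear":[0,0,0.0008],"angular":[0,0,0],"claw":0},{"linear":[0.003,0,0],"angular":[0,0,0],"claw":0},{"linear":[0.003,0,0],"angular":[0,0,0],"claw":0},{"linear":[0.003,0,0],"angular":[0,0,0],"claw":0},{"linear":[0.003,0,0],"angular":[0,0,0],"claw":0},{"linear":[0,0,0],"angular":[0,0,0],"claw":0}]}'
```

```text
0.06 0.05574131527249069
0.075 0.06072273586417581
0.09 0.06570415645586095
0.1 0.06902510351698438
clock: 7.95
position: [0.4727, -0.1504, 0.1011]
tcp_rot: [0.0, 0.601, 0.799, 0.0]
ft_force: [-1.6, -1.4, 7.3]
width: 0.0001
grasp_force: 3.6
```

```bash
python3 -m inch '{"commands":[{"linear":[0.004,0,0],"angular":[0,0,0],"claw":0},{"linear":[0.005,0,0],"angular":[0,0,0],"claw":0},{"linear":[0.005,0,0],"angular":[0,0,0],"claw":0},{"linear":[0.005,0,0],"angular":[0,0,0],"claw":0},{"linear":[0.005,0,0],"angular":[0,0,0],"claw":0},{"linear":[0.005,0,0],"angular":[0,0,0],"claw":0},{"linear":[0.005,0,0],"angular":[0,0,0],"claw":0},{"linear":[0.004,0,0],"angular":[0,0,0],"claw":0},{"linear":[0,0,0],"angular":[0,0,0],"claw":0}]}'
python3 - <<'E'
from h import *
import cv2
a=imaging.get_image('scene');b=imaging.get_image('wrist')
cv2.imwrite('pics/a2.png',np.hstack([cv2.resize(a[170:290,280:413],(400,360)),cv2.resize(b[110:260,240:407],(400,360))]))
E
```

```text
clock: 9.07
position: [0.4618, -0.1137, 0.101]
tcp_rot: [0.0, 0.601, 0.799, 0.0]
ft_force: [-3.0, -0.8, 8.2]
width: 0.0
grasp_force: 3.7
```

View pics/a2.png

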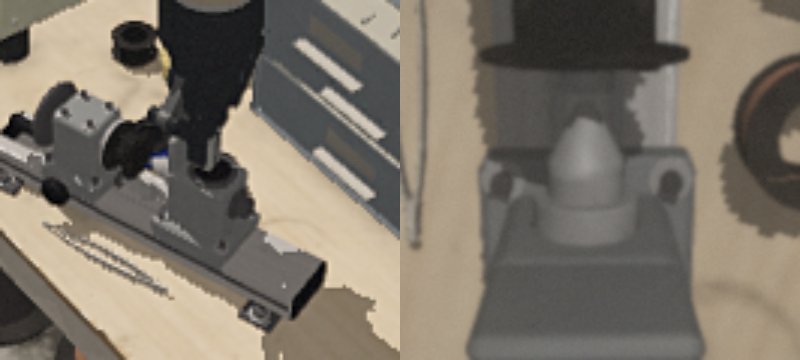

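The tailstock slides with the fingertip in the lug's corner. In the wrist view its foot face is at crop row 150 and the bobbin's edge at row 65, so about 20 mm is left.

```bash
python3 -m inch '{"commands":[{"linear":[0.003,0,0],"angular":[0,0,0],"claw":0},{"linear":[0.003,0,0],"angular":[0,0,0],"claw":0},{"linear":[0.003,0,0],"angular":[0,0,0],"claw":0},{"linear":[0.002,0,0],"angular":[0,0,0],"claw":0},{"linear":[0,0,0],"angular":[0,0,0],"claw":0}]}'
python3 -m inch '{"commands":[{"linear":[0.002,0,0],"angular":[0,0,0],"claw":0},{"linear":[0.002,0,0],"angular":[0,0,0],"claw":0},{"linear":[0.001,0,0],"angular":[0,0,0],"claw":0},{"linear":[0,0,0],"angular":[0,0,0],"claw":0}]}'
```

```text
clock: 9.8
position: [0.4588, -0.1033, 0.101]
tcp_rot: [0.0, 0.601, 0.799, 0.0]
ft_force: [-2.8, -0.9, 7.4]
width: 0.0
grasp_force: 3.7
clock: 10.3
position: [0.4574, -0.0986, 0.101]
tcp_rot: [0.0, 0.601, 0.799, 0.0]
ft_force: [-2.7, -1.5, 8.4]
width: -0.0001
grasp_force: 3.7
```

```bash
for k in 1 ; do python3 -m inch '{"commands":[{"linear":[0.0015,0,0],"angular":[0,0,0],"claw":0},{"linear":[0.0015,0,0],"angular":[0,0,0],"claw":0},{"linear":[0,0,0],"angular":[0,0,0],"claw":0}]}'; done
python3 -m inch '{"commands":[{"linear":[0.0015,0,0],"angular":[0,0,0],"claw":0},{"linear":[0.0015,0,0],"angular":[0,0,0],"claw":0},{"linear":[0,0,0],"angular":[0,0,0],"claw":0}]}'
```

```text
clock: 10.68
position: [0.4572, -0.0963, 0.1012]
tcp_rot: [0.001, 0.602, 0.799, 0.0]
ft_force: [-1.5, -3.1, 7.0]
width: 0.0001
grasp_force: 3.4
clock: 11.05
position: [0.457, -0.0946, 0.1014]
tcp_rot: [0.002, 0.602, 0.799, -0.0]
ft_force: [2.1, -8.9, 4.2]
width: -0.0001
grasp_force: 5.9
```

```bash
python3 -m inch '{"commands":[{"linear":[0.001,0,0.0004],"angular":[0,0,0],"claw":0},{"linear":[0.001,0,0],"angular":[0,0,0],"claw":0},{"linear":[0,0,0],"angular":[0,0,0],"claw":0},{"linear":[0,0,0],"angular":[0,0,0],"claw":0}]}'
python3 - <<'E'
from h import *
import cv2
b=imaging.get_image('wrist');a=imaging.get_image('side')
cv2.imwrite('pics/a3.png',np.hstack([cv2.resize(a[150:240,290:390],(400,360)),cv2.convertScaleAbs(cv2.resize(b[90:215,260:399],(400,360)),alpha=1.7)]))
E
```

```text
clock: 11.55
position: [0.457, -0.0945, 0.1014]
tcp_rot: [0.003, 0.602, 0.798, -0.0]
ft_force: [2.8, -15.9, 6.4]
width: 0.0002
grasp_force: 9.3
```

View pics/a3.png

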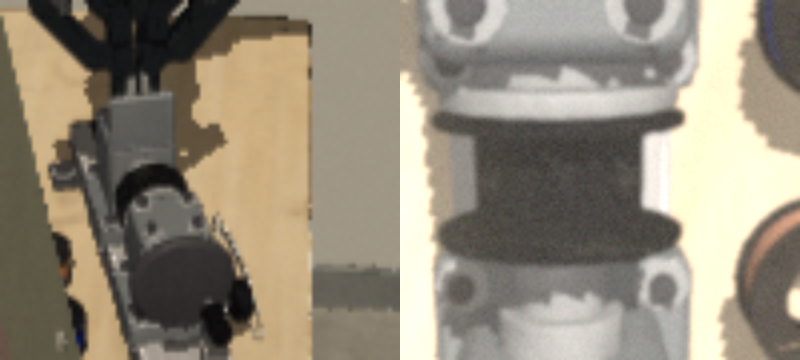

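The wrist view shows the foot tight under the bobbin and cone in it. Force rises with no more travel, so it is home. Now I'll ease the push, raise the finger, then back away.

```bash
python3 -m inch '{"commands":[{"linear":[-0.001,0,0],"angular":[0,0,0],"claw":0},{"linear":[-0.001,0,0],"angular":[0,0,0],"claw":0},{"linear":[0,0,0],"angular":[0,0,0],"claw":0}]}'
python3 -m inch '{"commands":[{"linear":[0,0,-0.003],"angular":[0,0,0],"claw":0},{"linear":[0,0,-0.003],"angular":[0,0,0],"claw":0},{"linear":[0,0,-0.003],"angular":[0,0,0],"claw":0},{"linear":[0,0,-0.003],"angular":[0,0,0],"claw":0},{"linear":[0,0,0],"angular":[0,0,0],"claw":0}]}'
```

```text
clock: 12.02
position: [0.4571, -0.0946, 0.1013]
tcp_rot: [0.002, 0.602, 0.799, 0.0]
ft_force: [-0.6, -7.3, 9.2]
width: 0.0002
grasp_force: 5.4
clock: 12.65
position: [0.4561, -0.0948, 0.1123]
tcp_rot: [0.001, 0.602, 0.799, -0.001]
ft_force: [2.5, -9.7, -1.8]
width: -0.0004
grasp_force: 4.9
```

```bash
python3 -m inch '{"commands":[{"linear":[-0.003,0,0],"angular":[0,0,0],"claw":0},{"linear":[-0.003,0,0],"angular":[0,0,0],"claw":0},{"linear":[0,0,0.002],"angular":[0,0,0],"claw":0},{"linear":[0,0,0],"angular":[0,0,0],"claw":0}]}'
python3 -m inch '{"commands":[{"linear":[0,0,0.002],"angular":[0,0,0],"claw":0},{"linear":[0,0,0.001],"angular":[0,0,0],"claw":0},{"linear":[0,0,0],"angular":[0,0,0],"claw":0}]}'
```

```text
clock: 13.15
position: [0.4572, -0.098, 0.1099]
tcp_rot: [-0.0, 0.601, 0.799, -0.0]
ft_force: [-1.1, -0.3, -0.1]
width: -0.0001
grasp_force: 0.0
clock: 13.52
position: [0.4575, -0.0981, 0.1073]
tcp_rot: [0.0, 0.601, 0.799, 0.0]
ft_force: [-0.7, 0.9, 3.6]
width: -0.0005
grasp_force: 2.0
```

```bash
python3 -m inch '{"commands":[{"linear":[0,0,-0.004],"angular":[0,0,0],"claw":0},{"linear":[0,0,-0.02],"angular":[0,0,0],"claw":0},{"linear":[0,0,-0.03],"angular":[0,0,0],"claw":0},{"linear":[-0.02,0,-0.04],"angular":[0,0,0],"claw":0},{"linear":[-0.03,0,-0.02],"angular":[0,0,0],"claw":0},{"linear":[-0.035,0,0],"angular":[0,0,0],"claw":0},{"linear":[-0.035,0,0],"angular":[0,0,0],"claw":0},{"linear":[-0.02,0,0],"angular":[0,0,0],"claw":0},{"linear":[0,0,0],"angular":[0,0,0],"claw":0},{"linear":[0,0,0],"angular":[0,0,0],"claw":0}]}'
python3 - <<'E'
from h import *
i=imaging.camera_info('wrist');imaging.get_image('wrist')
d=np.array([-.281,.96])
for t in('button_top','push_lug'):
    for m in imaging.masks_of('wrist',t)[:2]: 
        p=onz(0,m['centre'],.108,i);print(t,round(m['conf'],2),np.round(m['centre']),p.round(4),'travel',(p[:2]-[.4776,-.168])@d)
E
```

```text
clock: 14.78
position: [0.4959, -0.2319, 0.221]
tcp_rot: [-0.0, 0.601, 0.799, -0.0]
ft_force: [1.2, 0.8, 0.2]
width: -0.0
grasp_force: 0.0
button_top 0.8 [316.  19.] [ 0.4583 -0.1085  0.108 ] travel 0.06251782193458216
push_lug 0.9 [316.  33.] [ 0.4605 -0.1171  0.108 ] travel 0.05366840896603061
```

```bash
python3 -c "
from cell import r
print(r.close_job())"
```

```text
the job is handed in; nothing more can be done
None
```

The tailstock is home against the stop screw and locked there: it stalled under a rising push, and a light touch afterwards found the button back up. The arm then pulled clear and I handed in the job at about 15 s; the coils, tape and tweezers were never approached, though I didn't check them again at the end.

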